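# Make up two kits of strap hardware and press tooling

## Task

Make up the two kits: the buckle, the larger brass ring and the punch go in the three-compartment tray, the smaller brass ring and the round die in the two-compartment tray. Put one piece in each compartment, in any order, fully down on the tray floor and the same way up as it is now. Leave the triangular loop, the jar and the tin where they are.

Things in the scene. Friction and masses are not known exactly. Their poses are not given: they have to be found in the camera images.
- buckle: Brass strap buckle, lying flat: rectangular frame 54 mm long (its x) by 40 mm wide (its y), 10 mm high, frame bars 8 mm wide, with a middle bar 6 mm wide along y and a short flat prong, 1 mm proud of the top, from the middle bar to one end. Origin at the centre of the underside, z up; about 50 g. Loose on the bench.
- big_ring: Larger brass ring, lying flat: outer diameter 50 mm, hole 34 mm, 10 mm high. Origin at the centre of the underside, z up; about 50 g. Loose on the bench.
- small_ring: Smaller brass ring, lying flat: outer diameter 34 mm, hole 20 mm, 10 mm high. Origin at the centre of the underside, z up; about 30 g. Loose on the bench.
- punch: Steel press punch, standing: square foot 24 x 24 mm (sides along its x and y) and 12 mm high, with a round stem 14 mm in diameter rising from its middle, 50 mm high in all. Origin at the centre of the underside, z up; about 80 g. Loose on the bench.
- die: Round steel press die: solid disc 40 mm in diameter and 16 mm high with a central round boss 18 mm in diameter on top, 24 mm high in all. Origin at the centre of the underside, z up; about 120 g. Loose on the bench.
- long_tray: Three-compartment tray: open grey plastic tray fixed to the bench, 234 mm (its x) by 122 mm (its y), 16 mm high over all; floor, walls and two cross walls of full height, all 5 mm thick. Three equal compartments in a row along x, each 71 mm (x) by 112 mm (y) inside, centred at x = -76, 0 and +76 mm, y = 0. Origin at the centre of the underside, z up; inner floor at z = 5 mm.
- short_tray: Two-compartment tray: open grey plastic tray fixed to the bench, 158 mm (its x) by 122 mm (its y), 16 mm high over all; floor, walls and one cross wall of full height, all 5 mm thick. Two equal compartments along x, each 71 mm (x) by 112 mm (y) inside, centred at x = -38 and +38 mm, y = 0. Origin at the centre of the underside, z up; inner floor at z = 5 mm.
- triangle: Bystander: brass triangular strap loop, lying flat, equilateral, sides about 45 mm, 10 mm high, made of 7 mm bars. Origin at the centre of the underside. Loose; must stay where it is.
- jar: Bystander: small pale, see-through jar with a white lid, 44 mm in diameter, 52 mm high. Origin at the centre of the underside. Loose; must stay where it is.
- tin: Bystander: small aluminium tin, 48 mm in diameter, 36 mm high. Origin at the centre of the underside. Loose; must stay where it is.
Mind the look-alikes: they are no part of the job. Leave any brown, purple or red look-alike of the die alone.

How it is judged:
By the outcome, as a careful person would: the job done as asked, in the order asked, and still so for the second after the job is handed in, with the robot touching nothing.
It also fails if it takes over 128 s, if anything falls off the work surface, if the arm or the gripper's body presses on something with over 40 N, if the wrist force passes 120 N, or if a joint passes its speed limit or range.

## Robot

A 7-joint arm with a two-finger parallel gripper is mounted at the origin on the work surface. World frame = base frame: x ahead of the robot, y to its left, z up, the work surface at z = 0. Lengths are in m, angles in rad, forces in N, time in s.
With the tool pointing down it reaches from about 0.4 to 0.875 m from the base axis. Payload 6.5 kg.
Tool frame: the origin (TCP) lies on the centre line of the jaws, within the pads' length; the fingertips stand 14 mm ahead of it and the grasp point (between the pads) lies 5 mm behind it; z points along the fingers, y is the line along which they close (so a half turn about z gives the same grasp; the last joint's range is limited). The gripper opens to 88 mm and grips with 3 to 60 N. Pads are 18 mm wide; open, the fingers measure 123 mm over their backs; the gripper's body (75 mm by 187 mm) begins 45 mm behind the grasp point.
Start: joints at [-1.402, 0.536, -0.004, 1.538, 0.003, 1.067, -0.071], TCP at [0.151, 0.632, 0.253] pointing down, gripper open.
Joint ranges: [-2.7, 2.7], [-0.37, 2.16], [-1.27, 1.26], [0.24, 2.4], [-1.31, 4.45], [0.19, 1.91], [-2.76, 2.76]. Speed limits (rad/s): [2.39, 2.39, 3.14, 3.14, 3.14, 3.14, 3.14].

## Interface

Orientations are given as a rotation vector (axis times angle).
In Python, from workcell import sensors, optics, bot gives the robot as it stands. The module is installed in compiled form; this text tells all that it offers.
- The arm moves only by the tool arm_command, never from a script. Its argument "increments" is one flat list of numbers, 6 for each row, row after row: the shift along the tool's x, y, z in m, then the turn, a rotation vector about the tool's x, y, z in rad. In form: [dx, dy, dz, wx, wy, wz, dx, dy, dz, wx, wy, wz, ...]. A call has 1 to 8 rows; each row is the pose to reach, as a shift and turn from the pose commanded when the call began, along the tool's axes at that moment; what a row does not reach only later rows make up. A row lasts 1/10 s, in which the tool goes at most 50 mm and 8.59 degrees, less where a joint would pass 70% of its speed; a pose out of reach is approached as far as the arm can. A call with a gripper value outside its range is refused whole. "grip" is the finger opening in m, from 0 to 0.0881, set as the call begins (left out, the last holds). The fingers move at their own pace and stop on an object; "grip_force" is the grip in N (left out, the last holds). Time passes only in rows, so rows that repeat a pose let the fingers close. It gives the time, the measured TCP pose, the force, the opening and the grip force at its end, in the units of the state.
- sensors.state(): the state, without advancing time (a new reading comes with each control period).
- optics.snapshot(name): name is "side" or "top"; returns the picture (420x560x3 uint8, blue, green, red); there is no depth.
- optics.get_calibration(name): a dict with "fx", "fy", "cx", "cy" (pixels), "eye" and "rotation" of the camera in the world. Camera axes: x right, y down, z forward; pixel columns grow to the right and rows downward; lengths in m; the calibration is good to about 2 mm. A picture is of the moment at which its call begins. get_calibration takes no time and is no camera call.
- bot.sign_off(): hands the job in; it is judged then, once.
Trained networks look in the newest picture that a camera, given by its name, has taken for a name from the list of things; names that differ only in an ending like _2 or _b are one class to them, and where a whole thing is asked for, a point or a joint stands for the part that bears it (a point fixed in the world has none). Each returns a list of dicts, best first, with "confidence" (0 to 1); they miss things now and then, are a little off and sometimes report something else, mostly with a low value. They report only what shows in the picture. A call takes as long as a camera call. They do not tell look-alikes from the thing itself.
- optics.spot_in(target, camera): "centre" ([x, y, z] in m, in the coordinates of the camera as it stood for that picture, good to about 4 mm: the middle of the surface that is visible of it).
The state is a dict: "time_s": time; "joint_pos": joint angles; "joint_velocities": joint speeds; "joint_torque": joint torques, N m; "ee_pos": TCP position; "tcp_rot": TCP orientation; "force": force on the tool from outside, world axes, zero at the start; "torque": the same for the moment, N m; "gripper_width": opening from 0.0 (shut) to 1.0 (fully open); "grip_force": force on a finger pad.
Only numpy, scipy, OpenCV 4.12 (cv2) and the standard library are available. Lean on these libraries where they do the work, as an engineer would, in place of code of your own. Each camera call takes 0.05 s, during which the arm holds its last target. There are 200 camera calls.

## Working session

There is one attempt and no reset: what is moved stays moved. The work goes in short steps, Python scripts to look and compute and a tool call to move; the robot and the scene stay as the last step left them, time stands still between calls to the robot, and variables do not carry over. Pictures are saved under pics/ and viewed, at most 14 in all, crops included, and the job is handed in when it is done.

Besides the shell and the picture viewer there is one more tool, called after "Emit:" as a command line: name --argument value ..., lists and objects as JSON in quotes. arm_command: Moves the arm, as the interface text tells. Its arguments: {"type":"object","properties":{"increments":{"type":"array","items":{"type":"number"}},"grip":{"type":"number"},"grip_force":{"type":"number"}},"required":["increments"]}

```bash
mkdir -p pics
cat > h.py <<'E'
import numpy as np, cv2
from workcell import sensors, optics, bot
def w(cam,c):
    k=optics.get_calibration(cam); return np.array(k['rotation'])@np.array(c)+np.array(k['eye'])
def pix(cam,p):
    k=optics.get_calibration(cam); c=np.array(k['rotation']).T@(np.array(p)-np.array(k['eye']))
    return np.array([k['fx']*c[0]/c[2]+k['cx'],k['fy']*c[1]/c[2]+k['cy']])
def ray(cam,uv,z):
    k=optics.get_calibration(cam); e=np.array(k['eye'])
    d=np.array(k['rotation'])@np.array([(uv[0]-k['cx'])/k['fx'],(uv[1]-k['cy'])/k['fy'],1.])
    return e+d*(z-e[2])/d[2]
E
python3 - <<'E'
from h import *
for c in ('top','side'):
    cv2.imwrite(f'pics/{c}0.png',optics.snapshot(c))
    k=optics.get_calibration(c);print(c,{a:np.round(b,3).tolist() for a,b in k.items()})
    for n in 'buckle big_ring small_ring punch die long_tray short_tray triangle jar tin'.split():
        for r in optics.spot_in(n,c)[:4]:
            p=w(c,r['centre']);print(n,round(r['confidence'],2),p.round(3),pix(c,p).round())
print(sensors.state())
E
```

```text
top {'fx': 490.967, 'fy': 490.967, 'cx': 279.378, 'cy': 205.087, 'eye': [0.536, -0.003, 1.055], 'rotation': [-2.208, 2.208, -0.06]}Traceback (most recent call last):
  File "<stdin>", line 7, in <module>
  File "h.py", line 7, in pix
    return np.array([k['fx']*c[0]/c[2]+k['cx'],k['fy']*c[1]/c[2]+k['cy']])
                             ~^^^
IndexError: invalid index to scalar variable.
```

View pics/top0.png

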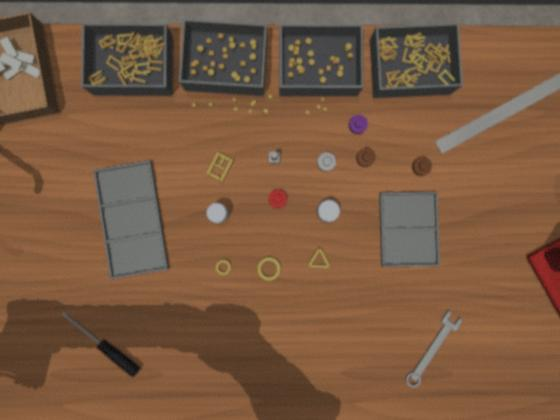

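The top picture shows the buckle at (219,166), punch (274,157), grey die (327,161), small ring (223,267), big ring (268,268), triangle (319,260) and jar/tin at (217,212) and (329,211). The trays are at (131,218) and (410,229). Die look-alikes are purple (358,124), brown (366,157) and (422,166), and red (278,198); the steel-grey one at (327,161) is the die.

```bash
cat > h.py <<'E'
import numpy as np, cv2
from scipy.spatial.transform import Rotation as R
from workcell import sensors, optics, bot
def cal(cam):
    k=optics.get_calibration(cam); return k,R.from_rotvec(k['rotation']).as_matrix(),np.array(k['eye'])
def w(cam,c):
    k,M,e=cal(cam); return M@np.array(c)+e
def pix(cam,p):
    k,M,e=cal(cam); c=M.T@(np.array(p)-e)
    return np.array([k['fx']*c[0]/c[2]+k['cx'],k['fy']*c[1]/c[2]+k['cy']])
def ray(cam,uv,z):
    k,M,e=cal(cam); d=M@np.array([(uv[0]-k['cx'])/k['fx'],(uv[1]-k['cy'])/k['fy'],1.])
    return e+d*(z-e[2])/d[2]
E
python3 - <<'E'
from h import *
for c in ('top','side'):
    im=optics.snapshot(c);cv2.imwrite(f'pics/{c}0.png',im)
    if c=='top': cv2.imwrite('pics/crop0.png',cv2.resize(im[110:290,190:390],None,fx=3.3,fy=3.3,interpolation=cv2.INTER_CUBIC))
    k=optics.get_calibration(c);print(c,{a:np.round(b,3).tolist() for a,b in k.items()})
    for n in 'buckle big_ring small_ring punch die long_tray short_tray triangle jar tin'.split():
        for r in optics.spot_in(n,c)[:4]:
            p=w(c,r['centre']);print(n,round(r['confidence'],2),p.round(3),pix(c,p).round())
print(sensors.state())
E
```

```text
top {'fx': 490.967, 'fy': 490.967, 'cx': 279.378, 'cy': 205.087, 'eye': [0.536, -0.003, 1.055], 'rotation': [-2.208, 2.208, -0.06]}
buckle 0.83 [0.659 0.112 0.012] [219. 167.]
big_ring 0.49 [ 0.453 -0.102  0.01 ] [319. 264.]
big_ring 0.48 [0.441 0.006 0.009] [268. 269.]
small_ring 0.64 [0.443 0.1   0.008] [224. 268.]
punch 0.69 [ 0.675 -0.003  0.018] [273. 159.]
die 0.84 [ 0.748 -0.186  0.017] [358. 126.]
die 0.68 [ 0.666 -0.12   0.015] [328. 163.]
die 0.66 [ 0.674 -0.202  0.015] [366. 160.]
die 0.62 [ 0.589 -0.011  0.018] [277. 200.]
long_tray 0.2 [0.659 0.11  0.007] [220. 167.]
short_tray 0.74 [ 0.525 -0.297  0.005] [410. 230.]
triangle 0.55 [ 0.454 -0.1    0.008] [318. 263.]
jar 0.57 [0.562 0.111 0.048] [217. 212.]
tin 0.58 [ 0.568 -0.118  0.038] [328. 209.]
side {'fx': 478.064, 'fy': 478.064, 'cx': 286.569, 'cy': 211.317, 'eye': [0.488, 0.578, 0.711], 'rotation': [-0.289, 2.852, -1.107]}
buckle 0.85 [0.664 0.114 0.012] [240. 273.]
big_ring 0.9 [0.44  0.011 0.011] [372. 249.]
small_ring 0.71 [0.442 0.108 0.011] [366. 292.]
small_ring 0.26 [0.678 0.006 0.015] [248. 225.]
punch 0.72
[... 541 characters left out ...]
1.25, 'joint_pos': array([-1.40218888,  0.5363891 , -0.00437188,  1.53789432,  0.00260604,
        1.06732287, -0.07120158]), 'joint_velocities': array([-0.00054859,  0.00046857,  0.00104971, -0.00112811,  0.00056292,
        0.000506  ,  0.00153607]), 'joint_torque': array([-3.46678953e-04, -5.70884407e+01,  9.89484452e-01, -2.51917684e+01,
       -5.63877169e-02,  1.08389489e-02,  1.54407439e-05]), 'ee_pos': array([0.15124151, 0.63214961, 0.25272545]), 'tcp_rot': array([ 3.67960984e-01,  3.11992103e+00, -1.61640513e-05]), 'force': array([-0.70177192,  0.10444592, -0.59941712]), 'torque': array([-0.0030707 , -0.00992904,  0.00907901]), 'grip_force': 0.0, 'gripper_width': 1.0001515881364726}
```

View pics/crop0.png

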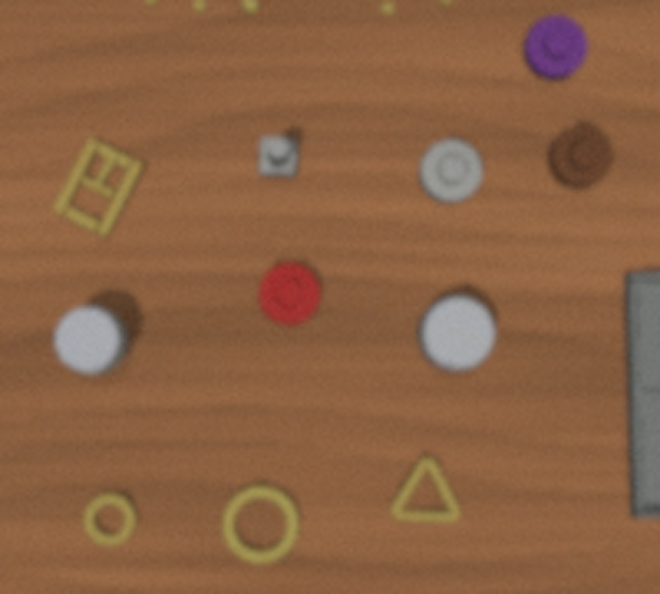

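View pics/side0.png

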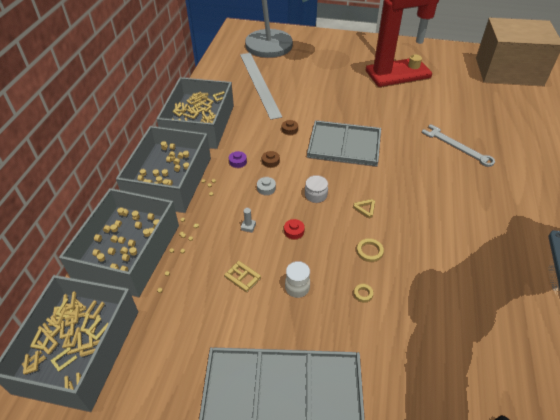

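The crop shows the grey die at full-picture (327,161), with the brown look-alike about 40 px to its right, and the punch foot nearly square to the picture. The side picture agrees: die (266,185), punch (248,222), buckle (243,276), jar (298,278), tin (317,188).

```bash
cat >> h.py <<'E'
def plan(p,yaw=None):
    """increments to TCP p; tool down, tool y axis at world angle yaw (mod pi, nearest)"""
    s=sensors.state(); M=R.from_rotvec(s['tcp_rot']).as_matrix()
    c=np.degrees(np.arctan2(M[1,1],M[0,1]))
    if yaw is None: yaw=c
    yaw=c+(yaw-c+90)%180-90
    a=np.radians(yaw); y=np.array([np.cos(a),np.sin(a),0]); z=np.array([0,0,-1.])
    T=np.stack([np.cross(y,z),y,z],1)
    print('cur',s['ee_pos'].round(4),'yaw',round(c,2),'->',np.round(p,3),round(yaw,1),'inc',(M.T@(np.array(p)-s['ee_pos'])).round(4).tolist(),R.from_matrix(M.T@T).as_rotvec().round(4).tolist(),'j7',s['joint_pos'][6].round(2))
E
python3 - <<'E'
from h import *
t=cv2.imread('pics/top0.png');s=cv2.imread('pics/side0.png')
def seg(im,c,r,lo,hi):
    u,v=c;x0,y0=max(u-r,0),max(v-r,0);h=cv2.cvtColor(im[y0:v+r,x0:u+r],cv2.COLOR_BGR2HSV)
    m=cv2.inRange(h,lo,hi);n,l,st,ce=cv2.connectedComponentsWithStats(m)
    i=1+np.argmax(st[1:,4]);pts=np.argwhere(l==i)[:,::-1]+[x0,y0];return pts.astype(np.float32)
br=((20,90,70),(35,255,255)); gr=((0,0,60),(179,70,255))
for n,c,r,b,z,sc in [('buckle',(219,166),22,br,.01,(243,276)),('big',(268,268),18,br,.01,(370,250)),('small',(223,267),14,br,.01,(363,293)),
  ('tri',(319,260),18,br,.01,(365,207)),('punch',(274,157),11,gr,.012,None),('die',(327,161),14,gr,.016,(266,185)),('long',(131,218),70,gr,.016,None),('short',(410,229),55,gr,.016,(345,143))]:
    for cam,im,cc in (('top',t,c),('side',s,sc)):
        if cc is None: continue
        p=seg(im,cc,r if cam=='top' or n!='short' else 42,*b)
        q=np.array([ray(cam,x,z)[:2] for x in p],np.float32)
        (cx,cy),(a,bb),an=cv2.minAreaRect(q)
        print(n,cam,len(p),'rect',round(cx,4),round(cy,4),'mean',q.mean(0).round(4),'size',round(a,3),round(bb,3),'ang',round(an,1))
plan([.66,.114,.15])
E
```

```text
buckle top 284 rect 0.6606 0.1106 mean [0.6608 0.1102] size 0.038 0.054 ang 63.8
buckle side 440 rect 0.6593 0.1165 mean [0.6595 0.1168] size 0.041 0.056 ang 62.9
big top 236 rect 0.4432 0.0057 mean [0.4432 0.0057] size 0.048 0.048 ang 45.1
big side 287 rect 0.4431 0.0123 mean [0.4433 0.0124] size 0.048 0.049 ang 11.7
small top 122 rect 0.4465 0.102 mean [0.4469 0.1023] size 0.03 0.029 ang 89.9
small side 194 rect 0.447 0.1086 mean [0.4469 0.1084] size 0.031 0.035 ang 6.1
tri top 158 rect 0.4653 -0.1003 mean [ 0.4611 -0.1009] size 0.04 0.038 ang 89.9
tri side 184 rect 0.4653 -0.0945 mean [ 0.4617 -0.0937] size 0.048 0.039 ang 87.8
punch top 134 rect 0.6802 -0.0047 mean [ 0.6807 -0.0051] size 0.026 0.023 ang 0.0
die top 290 rect 0.6713 -0.1164 mean [ 0.671  -0.1168] size 0.038 0.039 ang 89.8
die side 290 rect 0.6689 -0.1072 mean [ 0.6688 -0.107 ] size 0.038 0.05 ang 12.4Traceback (most recent call last):
  File "<stdin>", line 13, in <module>
  File "h.py", line 12, in ray
    k,M,e=cal(cam); d=M@np.array([(uv[0]-k['cx'])/k['fx'],(uv[1]-k['cy'])/k['fy'],1.])
          ~~~^^^^^
  File "h.py", line 5, in cal
    k=optics.get_calibration(cam); return k,R.from_rotvec(k['rotation']).as_matrix(),np.array(k['eye'])
ValueError: time passes only in moves, steps and waits
```

```bash
sed -i 's/^def cal/import functools\n@functools.lru_cache\ndef cal/' h.py
python3 - <<'E'
from h import *
t=cv2.imread('pics/top0.png')
h=cv2.cvtColor(t,cv2.COLOR_BGR2HSV);m=cv2.inRange(h,(0,0,60),(179,90,255))
for n,(u,v),r in [('long',(131,218),68),('short',(410,229),50)]:
    mm=np.zeros_like(m);mm[v-r:v+r,u-50:u+50]=m[v-r:v+r,u-50:u+50]
    k,l,st,ce=cv2.connectedComponentsWithStats(cv2.morphologyEx(mm,cv2.MORPH_CLOSE,np.ones((5,5))))
    p=np.argwhere(l==1+np.argmax(st[1:,4]))[:,::-1]
    q=np.array([ray('top',x,.016)[:2] for x in p],np.float32);print(n,len(p),cv2.minAreaRect(q))
plan([.66,.1135,.12],63.5)
E
```

```text
long 6649 ((0.5481386184692383, 0.29656025767326355), (0.2351381927728653, 0.12583120167255402), 9.658879280090332)
short 4401 ((0.527135968208313, -0.2925610840320587), (0.15928995609283447, 0.1251409649848938), 1.2375568151474)
cur [0.1512 0.6321 0.2527] yaw 76.55 -> [0.66  0.114 0.12 ] 63.5 inc [-0.6155, -0.3861, 0.1328] [0.0, 0.0, 0.2277] j7 -0.07
```

Emit:
arm_command --increments '[-0.6155, -0.3861, 0.1, 0, 0, 0.2277, -0.6155, -0.3861, 0.1, 0, 0, 0.2277, -0.6155, -0.3861, 0.1, 0, 0, 0.2277, -0.6155, -0.3861, 0.1, 0, 0, 0.2277, -0.6155, -0.3861, 0.1, 0, 0, 0.2277, -0.6155, -0.3861, 0.1, 0, 0, 0.2277, -0.6155, -0.3861, 0.1, 0, 0, 0.2277, -0.6155, -0.3861, 0.1, 0, 0, 0.2277]' --grip 0.065 --grip_force 25

```text
time_s: 2.05
ee_pos: [0.43, 0.3479, 0.1983]
tcp_rot: [0.72, 3.058, 0.001]
force: [0.4, 0.3, 0.0]
gripper_width: 0.736
grip_force: 0.0
```

```bash
python3 -c "
from h import *
plan([.66,.1135,.12],63.5)"
```

```text
cur [0.43   0.3479 0.1983] yaw 63.51 -> [0.66  0.114 0.12 ] 63.5 inc [-0.3104, -0.1072, 0.0783] [0.0008, 0.0002, 0.0002] j7 0.41
```

Emit:
arm_command --increments '[-0.31, -0.107, 0.078, 0, 0, 0, -0.31, -0.107, 0.078, 0, 0, 0, -0.31, -0.107, 0.078, 0, 0, 0, -0.31, -0.107, 0.078, 0, 0, 0, -0.31, -0.107, 0.078, 0, 0, 0, -0.31, -0.107, 0.078, 0, 0, 0, -0.31, -0.107, 0.078, 0, 0, 0, -0.31, -0.107, 0.078, 0, 0, 0]'

```text
time_s: 2.85
ee_pos: [0.661, 0.108, 0.119]
tcp_rot: [0.731, 3.053, -0.006]
force: [-0.7, -0.2, -0.7]
gripper_width: 0.741
grip_force: 0.0
```

```bash
python3 -c "
from h import *
im=optics.snapshot('top')[90:240,140:340];im2=optics.snapshot('side')[180:330,150:350]
cv2.imwrite('pics/a.png',cv2.resize(np.hstack([im,im2]),None,fx=2,fy=2))
plan([.66,.1135,.0155],63.5)"
```

```text
cur [0.6584 0.1146 0.1197] yaw 63.41 -> [0.66  0.114 0.016] 63.5 inc [-0.002, -0.0002, 0.1042] [-0.0003, -0.0006, -0.0016] j7 0.96
```

View pics/a.png

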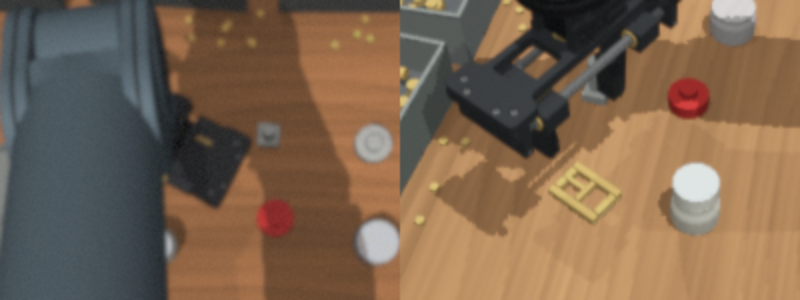

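The side view shows the gripper hovering above the buckle (side 243,276) with the jar clear to its right. Descending now.

Emit:
arm_command --increments '[-0.002, 0, 0.04, 0, 0, 0, -0.002, 0, 0.075, 0, 0, 0, -0.002, 0, 0.095, 0, 0, 0, -0.002, 0, 0.1035, 0, 0, 0, -0.002, 0, 0.1035, 0, 0, 0, -0.002, 0, 0.1035, 0, 0, 0]'

```text
time_s: 3.55
ee_pos: [0.6612, 0.1149, 0.0181]
tcp_rot: [0.719, 3.056, 0.002]
force: [-0.8, 0.8, -0.1]
gripper_width: 0.737
grip_force: 0.0
```

Emit:
arm_command --increments '[0, 0, 0, 0, 0, 0, 0, 0, 0, 0, 0, 0, 0, 0, 0, 0, 0, 0, 0, 0, 0, 0, 0, 0, 0, 0, 0, 0, 0, 0, 0, 0, 0, 0, 0, 0]' --grip 0.02

```text
time_s: 4.15
ee_pos: [0.6605, 0.1143, 0.0172]
tcp_rot: [0.72, 3.057, 0.0]
force: [-0.7, 0.1, 5.6]
gripper_width: 0.449
grip_force: 25.0
```

```bash
python3 -c "
from h import *
print(sensors.state()['gripper_width']*88.1,sensors.state()['grip_force'])
im2=optics.snapshot('side')[180:330,150:350]
cv2.imwrite('pics/b.png',cv2.resize(im2,None,fx=3,fy=3))
plan([.66,.1135,.12],63.5)"
```

```text
39.565814966360335 25.000872910022736
cur [0.6605 0.1143 0.0172] yaw 63.49 -> [0.66  0.114 0.12 ] 63.5 inc [0.0001, -0.0009, -0.1028] [0.0003, 0.0005, -0.0001] j7 0.98
```

View pics/b.png

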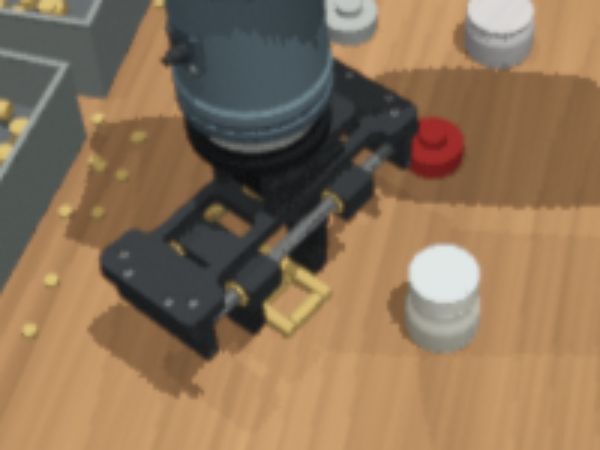

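The side crop shows the jaws closed on both long bars of the buckle at crop (290,300), jar and red look-alike untouched. Opening 39.6 mm.

```bash
python3 -c "
from h import *
plan([.623,.311,.11],99)"
```

```text
cur [0.6605 0.1143 0.0172] yaw 63.49 -> [0.623 0.311 0.11 ] 99.0 inc [0.1213, 0.1593, -0.0928] [0.0002, 0.0006, -0.6197] j7 0.98
```

Emit:
arm_command --increments '[0, 0, -0.03, 0, 0, 0, 0, 0, -0.07, 0, 0, 0, 0.02, 0.026, -0.093, 0, 0, -0.1, 0.045, 0.06, -0.093, 0, 0, -0.24, 0.072, 0.095, -0.093, 0, 0, -0.38, 0.1, 0.131, -0.093, 0, 0, -0.5, 0.1213, 0.1593, -0.093, 0, 0, -0.62, 0.1213, 0.1593, -0.093, 0, 0, -0.62]'

```text
time_s: 5.0
ee_pos: [0.6194, 0.3193, 0.1093]
tcp_rot: [0.265, -3.129, -0.009]
force: [-0.5, 1.1, 0.1]
gripper_width: 0.447
grip_force: 25.0
```

```bash
python3 -c "
from h import *
im=optics.snapshot('top')[120:320,40:260];im2=optics.snapshot('side')[220:420,150:400]
print(sensors.state()['gripper_width']*88.1)
cv2.imwrite('pics/c.png',cv2.resize(np.hstack([im,im2]),None,fx=1.7,fy=1.7))
plan([.623,.311,.0215],99)"
```

```text
39.503659290512815
cur [0.6221 0.3117 0.1091] yaw 99.08 -> [0.623 0.311 0.022] 99.0 inc [-0.0009, -0.0008, 0.0876] [-0.0002, -0.0008, 0.0014] j7 1.19
```

View pics/c.png

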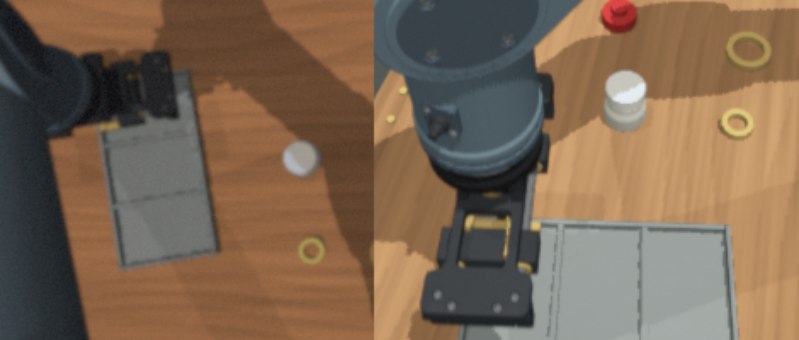

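The buckle is held over the far compartment (crop left ~(110,120)), the tray yaw matching the jaws.

Emit:
arm_command --increments '[0, 0, 0.035, 0, 0, 0, 0, 0, 0.065, 0, 0, 0, 0, 0, 0.08, 0, 0, 0, 0, 0, 0.0865, 0, 0, 0, 0, 0, 0.0865, 0, 0, 0, 0, 0, 0.0865, 0, 0, 0, 0, 0, 0.0865, 0, 0, 0]'

```text
time_s: 5.8
ee_pos: [0.6236, 0.311, 0.0242]
tcp_rot: [-0.246, 3.13, 0.001]
force: [0.3, 0.7, -0.7]
gripper_width: 0.449
grip_force: 25.0
```

Emit:
arm_command --increments '[0, 0, 0, 0, 0, 0, 0, 0, 0, 0, 0, 0, 0, 0, 0, 0, 0, 0, 0, 0, -0.03, 0, 0, 0, 0, 0, -0.08, 0, 0, 0, 0, 0, -0.11, 0, 0, 0, 0, 0, -0.11, 0, 0, 0]' --grip 0.054

```text
time_s: 6.5
ee_pos: [0.6258, 0.3126, 0.1389]
tcp_rot: [-0.246, 3.123, 0.006]
force: [1.0, -0.0, 0.8]
gripper_width: 0.618
grip_force: 0.0
```

```bash
python3 -c "
from h import *
plan([.444,.009,.13],90)"
```

```text
cur [0.6258 0.3126 0.1389] yaw 99.01 -> [0.444 0.009 0.13 ] 90.0 inc [0.2272, -0.2714, 0.006] [0.0039, 0.0085, 0.1573] j7 1.2
```

Emit:
arm_command --increments '[0.2272, -0.2714, 0.006, 0, 0, 0.157, 0.2272, -0.2714, 0.006, 0, 0, 0.157, 0.2272, -0.2714, 0.006, 0, 0, 0.157, 0.2272, -0.2714, 0.006, 0, 0, 0.157, 0.2272, -0.2714, 0.006, 0, 0, 0.157, 0.2272, -0.2714, 0.006, 0, 0, 0.157, 0.2272, -0.2714, 0.006, 0, 0, 0.157, 0.2272, -0.2714, 0.006, 0, 0, 0.157]' --grip 0.07

```text
time_s: 7.3
ee_pos: [0.4362, 0.0018, 0.1262]
tcp_rot: [-0.011, -3.136, 0.004]
force: [-0.6, 0.2, 0.6]
gripper_width: 0.792
grip_force: 0.0
```

```bash
python3 -c "
from h import *
im=optics.snapshot('top');cv2.imwrite('pics/top_b.png',im);im2=optics.snapshot('side')
cv2.imwrite('pics/d.png',cv2.resize(np.hstack([im[130:330,70:350],im2[200:400,170:450]]),None,fx=1.4,fy=1.4))
plan([.444,.009,.0155],90)"
```

```text
cur [0.4401 0.0062 0.1269] yaw 89.87 -> [0.444 0.009 0.016] 90.0 inc [-0.004, 0.0028, 0.1114] [-0.0003, -0.0009, -0.0023] j7 1.47
```

View pics/d.png

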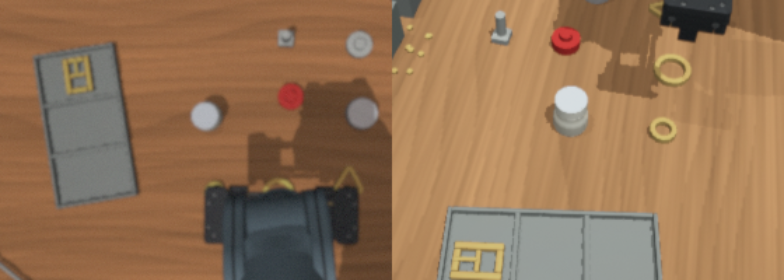

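The buckle lies inside the far compartment (crop left (78,75)), and the gripper hovers over the big ring. Descending on the ring.

Emit:
arm_command --increments '[-0.004, 0.003, 0.04, 0, 0, 0, -0.004, 0.003, 0.08, 0, 0, 0, -0.004, 0.003, 0.1, 0, 0, 0, -0.004, 0.003, 0.1105, 0, 0, 0, -0.004, 0.003, 0.1105, 0, 0, 0, -0.004, 0.003, 0.1105, 0, 0, 0]'

```text
time_s: 8.0
ee_pos: [0.4458, 0.0114, 0.0168]
tcp_rot: [-0.003, 3.141, 0.001]
force: [0.5, -0.3, 0.5]
gripper_width: 0.793
grip_force: 0.0
```

Emit:
arm_command --increments '[0, 0, 0, 0, 0, 0, 0, 0, 0, 0, 0, 0, 0, 0, 0, 0, 0, 0, 0, 0, 0, 0, 0, 0, 0, 0, 0, 0, 0, 0]' --grip 0.03

```text
time_s: 8.5
ee_pos: [0.4454, 0.0104, 0.017]
tcp_rot: [-0.001, 3.141, 0.0]
force: [0.6, -0.1, 6.1]
gripper_width: 0.55
grip_force: 25.0
```

```bash
python3 -c "
from h import *
print(sensors.state()['gripper_width']*88.1,sensors.state()['grip_force'])
plan([.548,.2995,.12],99)"
```

```text
48.475228378113 25.00081123318523
cur [0.4454 0.0104 0.017 ] yaw 90.03 -> [0.548 0.3   0.12 ] 99.0 inc [-0.1029, 0.289, -0.1028] [0.0001, 0.001, -0.1566] j7 1.47
```

Emit:
arm_command --increments '[0, 0, -0.03, 0, 0, 0, 0, 0, -0.07, 0, 0, 0, -0.016, 0.045, -0.103, 0, 0, -0.03, -0.032, 0.09, -0.103, 0, 0, -0.06, -0.048, 0.135, -0.103, 0, 0, -0.08, -0.064, 0.18, -0.103, 0, 0, -0.1, -0.08, 0.225, -0.103, 0, 0, -0.13, -0.095, 0.268, -0.103, 0, 0, -0.157]'

```text
time_s: 9.3
ee_pos: [0.5398, 0.2804, 0.1195]
tcp_rot: [0.25, -3.131, 0.0]
force: [0.3, 0.3, -1.2]
gripper_width: 0.557
grip_force: 25.0
```

```bash
python3 -c "
from h import *
print(sensors.state()['gripper_width']*88.1,sensors.state()['grip_force'])
im=optics.snapshot('top');im2=optics.snapshot('side')
cv2.imwrite('pics/e.png',cv2.resize(np.hstack([im[130:330,70:350],im2[200:400,170:450]]),None,fx=1.4,fy=1.4))
plan([.548,.2995,.06],99)"
```

```text
49.109092337022325 24.9992030672729
cur [0.5398 0.2864 0.1197] yaw 99.5 -> [0.548 0.3   0.06 ] 99.0 inc [-0.0101, 0.0113, 0.0598] [0.0051, 0.0023, 0.0087] j7 1.17
```

View pics/e.png

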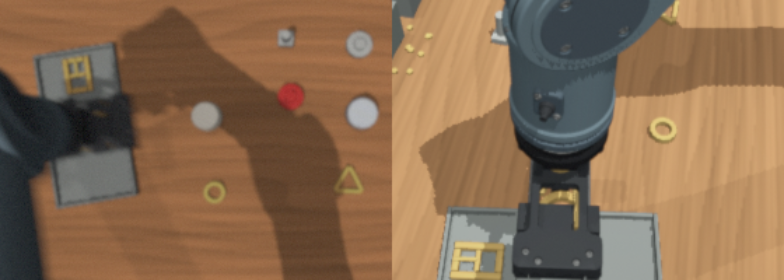

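The big ring is held in the jaws over the middle compartment (crop right (558,200)). Lowering.

Emit:
arm_command --increments '[-0.009, 0.011, 0.02, 0, 0, 0, -0.009, 0.011, 0.055, 0, 0, 0, -0.009, 0.011, 0.08, 0, 0, 0, -0.009, 0.011, 0.092, 0, 0, 0, -0.009, 0.011, 0.092, 0, 0, 0, -0.009, 0.011, 0.092, 0, 0, 0]'

```text
time_s: 10.0
ee_pos: [0.5474, 0.2906, 0.0285]
tcp_rot: [-0.246, 3.131, 0.0]
force: [-0.0, 0.7, -0.2]
gripper_width: 0.55
grip_force: 25.0
```

```bash
python3 -c "
from h import *
plan([.548,.2995,.0225],99)"
```

```text
cur [0.5474 0.2906 0.0285] yaw 99.0 -> [0.548 0.3   0.022] 99.0 inc [-0.0019, 0.0087, 0.006] [0.0002, 0.0008, 0.0] j7 1.16
```

Emit:
arm_command --increments '[-0.002, 0.008, 0.003, 0, 0, 0, -0.002, 0.008, 0.0055, 0, 0, 0, -0.002, 0.008, 0.0055, 0, 0, 0, -0.002, 0.008, 0.0055, 0, 0, 0]'

```text
time_s: 10.4
ee_pos: [0.5477, 0.2989, 0.0225]
tcp_rot: [-0.247, 3.132, 0.0]
force: [0.6, -0.6, -1.0]
gripper_width: 0.553
grip_force: 25.0
```

Emit:
arm_command --increments '[0, 0, 0, 0, 0, 0, 0, 0, 0, 0, 0, 0, 0, 0, 0, 0, 0, 0, 0, 0, -0.03, 0, 0, 0, 0, 0, -0.08, 0, 0, 0, 0, 0, -0.11, 0, 0, 0, 0, 0, -0.11, 0, 0, 0]' --grip 0.062

```text
time_s: 11.1
ee_pos: [0.5506, 0.3004, 0.1372]
tcp_rot: [-0.246, 3.124, 0.006]
force: [1.1, -0.3, -0.0]
gripper_width: 0.702
grip_force: 0.0
```

```bash
python3 -c "
from h import *
plan([.68,-.001,.14],90)"
```

```text
cur [0.5506 0.3004 0.1372] yaw 99.01 -> [ 0.68  -0.001  0.14 ] 90.0 inc [-0.0807, -0.3179, -0.0032] [0.0039, 0.0078, 0.1572] j7 1.15
```

Emit:
arm_command --increments '[-0.081, -0.318, -0.003, 0, 0, 0.157, -0.081, -0.318, -0.003, 0, 0, 0.157, -0.081, -0.318, -0.003, 0, 0, 0.157, -0.081, -0.318, -0.003, 0, 0, 0.157, -0.081, -0.318, -0.003, 0, 0, 0.157, -0.081, -0.318, -0.003, 0, 0, 0.157, -0.081, -0.318, -0.003, 0, 0, 0.157, -0.081, -0.318, -0.003, 0, 0, 0.157]' --grip 0.05

```text
time_s: 11.9
ee_pos: [0.6782, -0.0099, 0.1342]
tcp_rot: [-0.012, -3.141, 0.006]
force: [0.2, -1.3, -0.4]
gripper_width: 0.567
grip_force: 0.0
```

```bash
python3 -c "
from h import *
im=optics.snapshot('top');im2=optics.snapshot('side')
cv2.imwrite('pics/f.png',cv2.resize(np.hstack([im[130:330,70:350],im2[120:320,170:450]]),None,fx=1.4,fy=1.4))
plan([.68,-.001,.017],90)"
```

```text
cur [ 0.6769 -0.0027  0.1341] yaw 89.96 -> [ 0.68  -0.001  0.017] 90.0 inc [-0.0033, 0.0017, 0.1171] [0.0004, -0.0016, -0.0007] j7 1.54
```

View pics/f.png

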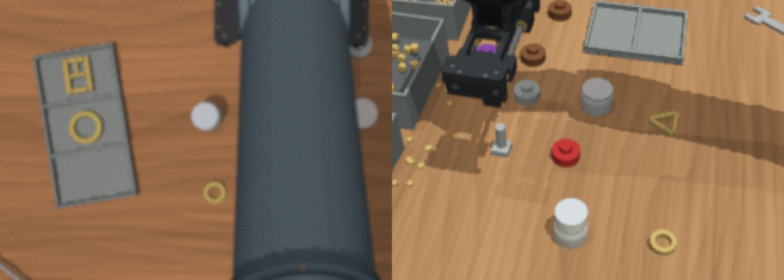

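The big ring lies in the middle compartment (crop left (86,127)), and the punch stands untouched at crop right (501,140). Descending on the punch foot.

Emit:
arm_command --increments '[-0.003, 0.002, 0.04, 0, 0, 0, -0.003, 0.002, 0.08, 0, 0, 0, -0.003, 0.002, 0.105, 0, 0, 0, -0.003, 0.002, 0.1165, 0, 0, 0, -0.003, 0.002, 0.1165, 0, 0, 0, -0.003, 0.002, 0.1165, 0, 0, 0]'

```text
time_s: 12.6
ee_pos: [0.6812, 0.0005, 0.0198]
tcp_rot: [-0.002, 3.14, 0.001]
force: [0.8, -0.0, 0.7]
gripper_width: 0.569
grip_force: 0.0
```

Emit:
arm_command --increments '[0, 0, 0, 0, 0, 0, 0, 0, 0, 0, 0, 0, 0, 0, 0, 0, 0, 0, 0, 0, 0, 0, 0, 0, 0, 0, 0, 0, 0, 0]' --grip 0.015

```text
time_s: 13.1
ee_pos: [0.681, -0.0008, 0.0194]
tcp_rot: [-0.0, 3.141, -0.0]
force: [-1.2, -1.1, 4.7]
gripper_width: 0.266
grip_force: 25.0
```

```bash
python3 -c "
from h import *
print(sensors.state()['gripper_width']*88.1,sensors.state()['grip_force'])
plan([.473,.2876,.14],99)"
```

```text
23.472883260773802 25.00086396932602
cur [ 0.681  -0.0008  0.0194] yaw 90.02 -> [0.473 0.288 0.14 ] 99.0 inc [0.2078, 0.2885, -0.1209] [-0.0003, 0.001, -0.1568] j7 1.54
```

Emit:
arm_command --increments '[0, 0, -0.03, 0, 0, 0, 0, 0, -0.07, 0, 0, 0, 0, 0, -0.11, 0, 0, 0, 0.026, 0.036, -0.121, 0, 0, -0.03, 0.052, 0.072, -0.121, 0, 0, -0.06, 0.078, 0.108, -0.121, 0, 0, -0.08, 0.104, 0.144, -0.121, 0, 0, -0.1, 0.13, 0.18, -0.121, 0, 0, -0.12]'

```text
time_s: 13.9
ee_pos: [0.549, 0.1808, 0.1397]
tcp_rot: [0.19, -3.136, -0.0]
force: [0.2, 0.1, -0.7]
gripper_width: 0.265
grip_force: 25.0
```

Emit:
arm_command --increments '[0.021, 0.029, 0, 0, 0, -0.01, 0.042, 0.058, 0, 0, 0, -0.02, 0.063, 0.087, 0, 0, 0, -0.03, 0.082, 0.1, 0, 0, 0, -0.037, 0.09, 0.1, 0, 0, 0, -0.037, 0.09, 0.1, 0, 0, 0, -0.037]'

```text
time_s: 14.5
ee_pos: [0.4482, 0.2673, 0.1395]
tcp_rot: [0.248, -3.131, 0.001]
force: [0.2, -1.1, -1.1]
gripper_width: 0.268
grip_force: 25.0
```

```bash
python3 -c "
from h import *
im=optics.snapshot('top');im2=optics.snapshot('side')
cv2.imwrite('pics/g.png',cv2.resize(np.hstack([im[130:330,70:350],im2[200:400,170:450]]),None,fx=1.4,fy=1.4))
plan([.473,.2876,.025],99)"
```

```text
cur [0.4502 0.2667 0.1398] yaw 98.91 -> [0.473 0.288 0.025] 99.0 inc [-0.0257, 0.0172, 0.1148] [-0.0006, 0.0007, -0.0015] j7 1.09
```

View pics/g.png

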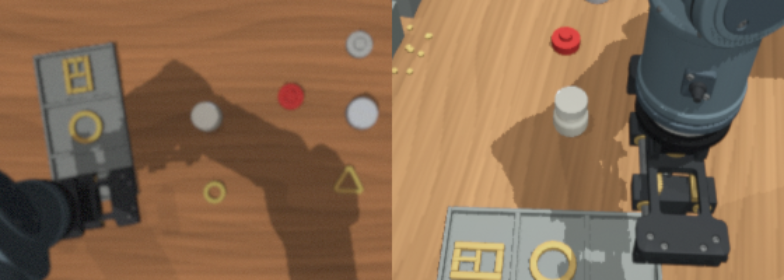

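The punch is held over the near compartment's edge (crop left (100,200)), about 25 mm off its centre. Shifting over it, then lowering.

Emit:
arm_command --increments '[-0.026, 0.017, 0, 0, 0, 0, -0.026, 0.017, 0.03, 0, 0, 0, -0.026, 0.017, 0.07, 0, 0, 0, -0.026, 0.017, 0.1, 0, 0, 0, -0.026, 0.017, 0.112, 0, 0, 0, -0.026, 0.017, 0.1145, 0, 0, 0, -0.026, 0.017, 0.1145, 0, 0, 0, -0.026, 0.017, 0.1145, 0, 0, 0]'

```text
time_s: 15.4
ee_pos: [0.4733, 0.289, 0.0262]
tcp_rot: [-0.246, 3.13, 0.001]
force: [-0.2, 0.3, -0.8]
gripper_width: 0.266
grip_force: 25.0
```

```bash
python3 -c "
from h import *
plan([.473,.2876,.0245],99)"
```

```text
cur [0.4733 0.289  0.0262] yaw 98.98 -> [0.473 0.288 0.024] 99.0 inc [0.0005, -0.0013, 0.0017] [0.0008, 0.002, -0.0003] j7 1.08
```

Lower 1.5 mm more, release, rise.

Emit:
arm_command --increments '[0, 0, 0.0015, 0, 0, 0, 0, 0, 0.0015, 0, 0, 0, 0, 0, 0.0015, 0, 0, 0]'

```text
time_s: 15.7
ee_pos: [0.4725, 0.289, 0.0242]
tcp_rot: [-0.247, 3.131, 0.001]
force: [-0.5, -0.1, 1.7]
gripper_width: 0.267
grip_force: 25.0
```

Emit:
arm_command --increments '[0, 0, 0, 0, 0, 0, 0, 0, 0, 0, 0, 0, 0, 0, 0, 0, 0, 0, 0, 0, -0.02, 0, 0, 0, 0, 0, -0.05, 0, 0, 0, 0, 0, -0.09, 0, 0, 0, 0, 0, -0.12, 0, 0, 0, 0, 0, -0.12, 0, 0, 0]' --grip 0.045

```text
time_s: 16.5
ee_pos: [0.4744, 0.2903, 0.1477]
tcp_rot: [-0.246, 3.125, 0.006]
force: [-0.2, 0.3, -0.2]
gripper_width: 0.511
grip_force: 0.0
```

```bash
python3 -c "
from h import *
plan([.447,.105,.14],90)"
```

```text
cur [0.4744 0.2903 0.1477] yaw 99.01 -> [0.447 0.105 0.14 ] 90.0 inc [0.0561, -0.1787, 0.0068] [0.0038, 0.0064, 0.1572] j7 1.08
```

Emit:
arm_command --increments '[0.056, -0.179, 0, 0, 0, 0.157, 0.056, -0.179, 0, 0, 0, 0.157, 0.056, -0.179, 0, 0, 0, 0.157, 0.056, -0.179, 0, 0, 0, 0.157, 0.056, -0.179, 0, 0, 0, 0.157, 0.056, -0.179, 0, 0, 0, 0.157, 0.056, -0.179, 0, 0, 0, 0.157]' --grip 0.055

```text
time_s: 17.2
ee_pos: [0.445, 0.1045, 0.1435]
tcp_rot: [-0.003, 3.142, 0.001]
force: [-0.1, 0.8, -0.2]
gripper_width: 0.624
grip_force: 0.0
```

```bash
python3 -c "
from h import *
im=optics.snapshot('top');im2=optics.snapshot('side')
cv2.imwrite('pics/i.png',cv2.resize(np.hstack([im[130:330,70:350],im2[200:400,170:450]]),None,fx=1.4,fy=1.4))
plan([.447,.105,.0155],90)"
```

```text
cur [0.445  0.1047 0.1435] yaw 90.17 -> [0.447 0.105 0.016] 90.0 inc [-0.002, 0.0002, 0.128] [0.0005, 0.0001, 0.003] j7 1.26
```

View pics/i.png

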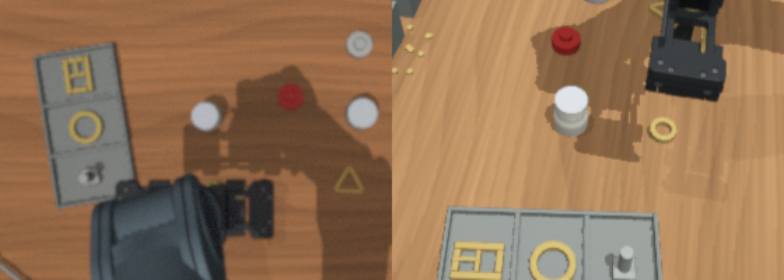

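All three long-tray pieces are in their own compartments, with the punch standing (crop right (625,260)). The gripper is above the small ring at crop right (662,129). Descending.

Emit:
arm_command --increments '[-0.002, 0, 0.045, 0, 0, 0, -0.002, 0, 0.09, 0, 0, 0, -0.002, 0, 0.115, 0, 0, 0, -0.002, 0, 0.127, 0, 0, 0, -0.002, 0, 0.127, 0, 0, 0, -0.002, 0, 0.127, 0, 0, 0]'

```text
time_s: 17.9
ee_pos: [0.4474, 0.104, 0.017]
tcp_rot: [-0.002, 3.141, 0.001]
force: [0.1, -0.0, 1.3]
gripper_width: 0.624
grip_force: 0.0
```

Emit:
arm_command --increments '[0, 0, 0, 0, 0, 0, 0, 0, 0, 0, 0, 0, 0, 0, 0, 0, 0, 0, 0, 0, 0, 0, 0, 0, 0, 0, 0, 0, 0, 0]' --grip 0.02

```text
time_s: 18.4
ee_pos: [0.4472, 0.1034, 0.017]
tcp_rot: [-0.001, 3.141, 0.001]
force: [-0.6, 0.8, 6.2]
gripper_width: 0.372
grip_force: 25.0
```

```bash
python3 -c "
from h import *
print(sensors.state()['gripper_width']*88.1,sensors.state()['grip_force'])
plan([.489,-.290,.14],91.2)"
```

```text
32.7618110946681 25.001131296157837
cur [0.4472 0.1034 0.017 ] yaw 90.04 -> [ 0.489 -0.29   0.14 ] 91.2 inc [-0.0416, -0.3934, -0.1231] [0.0004, 0.0008, -0.0203] j7 1.27
```

Emit:
arm_command --increments '[0, 0, -0.04, 0, 0, 0, 0, 0, -0.085, 0, 0, 0, 0, -0.02, -0.12, 0, 0, 0, -0.005, -0.06, -0.123, 0, 0, 0, -0.01, -0.1, -0.123, 0, 0, 0, -0.015, -0.14, -0.123, 0, 0, 0, -0.02, -0.18, -0.123, 0, 0, 0, -0.024, -0.22, -0.123, 0, 0, -0.02]'

```text
time_s: 19.2
ee_pos: [0.4708, -0.1184, 0.1397]
tcp_rot: [0.033, -3.141, -0.0]
force: [0.7, 0.2, -0.7]
gripper_width: 0.37
grip_force: 25.0
```

Emit:
arm_command --increments '[-0.005, -0.04, 0, 0, 0, 0, -0.009, -0.08, 0, 0, 0, 0, -0.013, -0.12, 0, 0, 0, 0, -0.018, -0.155, 0, 0, 0, 0, -0.018, -0.174, 0, 0, 0, 0, -0.018, -0.174, 0, 0, 0, 0, -0.018, -0.174, 0, 0, 0, 0]'

```text
time_s: 19.9
ee_pos: [0.4921, -0.2896, 0.1392]
tcp_rot: [0.032, -3.141, -0.002]
force: [0.2, -0.4, -0.6]
gripper_width: 0.375
grip_force: 25.0
```

```bash
python3 -c "
from h import *
im=optics.snapshot('top');im2=optics.snapshot('side')
cv2.imwrite('pics/j.png',cv2.resize(np.hstack([im[110:310,200:480],im2[80:280,220:500]]),None,fx=1.4,fy=1.4))
plan([.489,-.290,.0225],91.2)"
```

```text
cur [ 0.4926 -0.2884  0.1394] yaw 91.29 -> [ 0.489 -0.29   0.022] 91.2 inc [0.0035, -0.0017, 0.1169] [0.0014, -0.0006, 0.0016] j7 2.1
```

View pics/j.png

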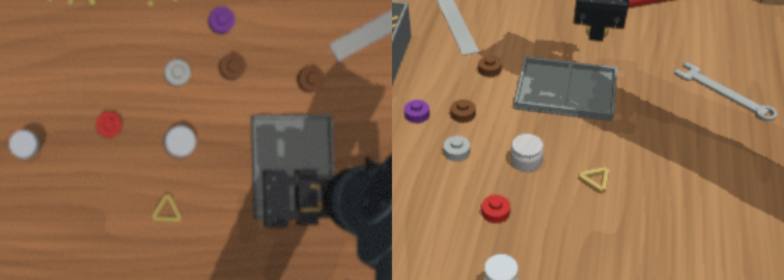

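The small ring is held over the near half of the short tray (crop left (310,195)). Lowering.

Emit:
arm_command --increments '[0.003, -0.001, 0.04, 0, 0, 0, 0.003, -0.001, 0.08, 0, 0, 0, 0.003, -0.001, 0.105, 0, 0, 0, 0.003, -0.001, 0.1165, 0, 0, 0, 0.003, -0.001, 0.1165, 0, 0, 0, 0.003, -0.001, 0.1165, 0, 0, 0, 0.003, -0.001, 0.1165, 0, 0, 0]'

```text
time_s: 20.7
ee_pos: [0.4904, -0.2914, 0.0242]
tcp_rot: [-0.033, 3.14, -0.001]
force: [-0.4, 0.7, -0.5]
gripper_width: 0.377
grip_force: 25.0
```

```bash
python3 -c "
from h import *
plan([.489,-.290,.0222],91.2)"
```

```text
cur [ 0.4904 -0.2914  0.0242] yaw 91.21 -> [ 0.489 -0.29   0.022] 91.2 inc [0.0014, 0.0015, 0.002] [-0.0008, 0.0016, 0.0001] j7 2.12
```

Emit:
arm_command --increments '[0.001, 0.001, 0.0018, 0, 0, 0, 0.001, 0.001, 0.0018, 0, 0, 0, 0.001, 0.001, 0.0018, 0, 0, 0]'

```text
time_s: 21.0
ee_pos: [0.4886, -0.2905, 0.0216]
tcp_rot: [-0.032, 3.141, -0.0]
force: [0.4, 0.0, 0.8]
gripper_width: 0.374
grip_force: 25.0
```

Emit:
arm_command --increments '[0, 0, 0, 0, 0, 0, 0, 0, 0, 0, 0, 0, 0, 0, 0, 0, 0, 0, 0, 0, -0.03, 0, 0, 0, 0, 0, -0.07, 0, 0, 0, 0, 0, -0.11, 0, 0, 0, 0, 0, -0.12, 0, 0, 0, 0, 0, -0.12, 0, 0, 0]' --grip 0.05

```text
time_s: 21.8
ee_pos: [0.4896, -0.2911, 0.1431]
tcp_rot: [-0.032, 3.138, -0.003]
force: [-0.8, -0.2, -0.4]
gripper_width: 0.569
grip_force: 0.0
```

```bash
python3 -c "
from h import *
plan([.670,-.112,.14],0)"
```

```text
cur [ 0.4896 -0.2911  0.1431] yaw 91.17 -> [ 0.67  -0.112  0.14 ] 180.0 inc [-0.184, 0.1754, 0.0034] [-0.0039, 0.0013, -1.5504] j7 2.11
```

```bash
python3 -c "
from h import *
plan([.670,-.113,.14],91)"
```

```text
cur [ 0.4896 -0.2911  0.1431] yaw 91.17 -> [ 0.67  -0.113  0.14 ] 91.0 inc [-0.184, 0.1744, 0.0034] [-0.0017, 0.0033, 0.0029] j7 2.11
```

Emit:
arm_command --increments '[-0.184, 0.174, 0, 0, 0, 0, -0.184, 0.174, 0, 0, 0, 0, -0.184, 0.174, 0, 0, 0, 0, -0.184, 0.174, 0, 0, 0, 0, -0.184, 0.174, 0, 0, 0, 0, -0.184, 0.174, 0, 0, 0, 0, -0.184, 0.174, 0, 0, 0, 0, -0.184, 0.174, 0, 0, 0, 0]' --grip 0.056

```text
time_s: 22.6
ee_pos: [0.6672, -0.1144, 0.1397]
tcp_rot: [0.03, -3.138, 0.002]
force: [-0.5, -0.9, -0.4]
gripper_width: 0.635
grip_force: 0.0
```

```bash
python3 -c "
from h import *
im=optics.snapshot('top');im2=optics.snapshot('side')
cv2.imwrite('pics/k.png',cv2.resize(np.hstack([im[110:310,200:480],im2[80:280,220:500]]),None,fx=1.4,fy=1.4))
plan([.670,-.113,.017],91)"
```

```text
cur [ 0.6674 -0.115   0.1406] yaw 91.01 -> [ 0.67  -0.113  0.017] 91.0 inc [-0.0028, 0.0021, 0.1236] [-0.001, -0.0019, 0.0002] j7 1.74
```

View pics/k.png

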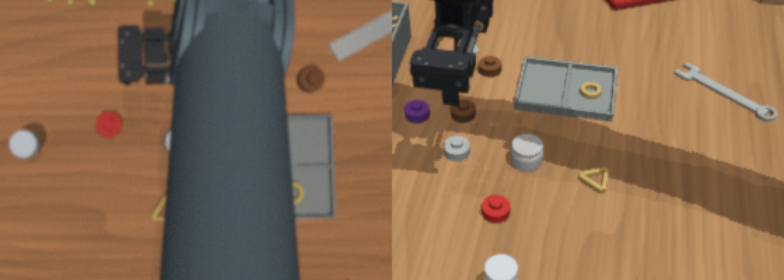

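The small ring is in the near compartment (crop right (592,90)), and the grey die at crop right (457,148) is clear of its neighbours. Descending.

Emit:
arm_command --increments '[-0.003, 0.002, 0.04, 0, 0, 0, -0.003, 0.002, 0.08, 0, 0, 0, -0.003, 0.002, 0.108, 0, 0, 0, -0.003, 0.002, 0.1225, 0, 0, 0, -0.003, 0.002, 0.1225, 0, 0, 0, -0.003, 0.002, 0.1225, 0, 0, 0]'

```text
time_s: 23.3
ee_pos: [0.6725, -0.1115, 0.0201]
tcp_rot: [-0.031, 3.14, -0.001]
force: [0.6, -0.5, 0.8]
gripper_width: 0.635
grip_force: 0.0
```

Emit:
arm_command --increments '[0, 0, 0, 0, 0, 0, 0, 0, 0, 0, 0, 0, 0, 0, 0, 0, 0, 0, 0, 0, 0, 0, 0, 0, 0, 0, 0, 0, 0, 0]' --grip 0.025

```text
time_s: 23.8
ee_pos: [0.673, -0.1117, 0.0206]
tcp_rot: [-0.032, 3.139, -0.002]
force: [-1.4, -2.9, 6.3]
gripper_width: 0.435
grip_force: 25.0
```

```bash
python3 -c "
from h import *
print(sensors.state()['gripper_width']*88.1,sensors.state()['grip_force'])
plan([.565,-.2885,.14],91.2)"
```

```text
38.289882819015254 25.00218629837036
cur [ 0.673  -0.1117  0.0206] yaw 91.15 -> [ 0.565 -0.288  0.14 ] 91.2 inc [0.1112, -0.1748, -0.1195] [-0.0013, 0.0025, -0.0008] j7 1.75
```

Emit:
arm_command --increments '[0, 0, -0.04, 0, 0, 0, 0, 0, -0.085, 0, 0, 0, 0.01, -0.015, -0.115, 0, 0, 0, 0.035, -0.055, -0.12, 0, 0, 0, 0.06, -0.095, -0.12, 0, 0, 0, 0.085, -0.135, -0.12, 0, 0, 0, 0.111, -0.174, -0.12, 0, 0, 0, 0.111, -0.174, -0.12, 0, 0, 0]' --grip_force 35

```text
time_s: 24.6
ee_pos: [0.5587, -0.2955, 0.1391]
tcp_rot: [0.015, -3.138, 0.007]
force: [-0.6, -0.4, -1.5]
gripper_width: 0.428
grip_force: 35.0
```

```bash
python3 -c "
from h import *
print(sensors.state()['gripper_width']*88.1)
im=optics.snapshot('top');im2=optics.snapshot('side')
cv2.imwrite('pics/l.png',cv2.resize(np.hstack([im[110:310,200:480],im2[80:280,220:500]]),None,fx=1.4,fy=1.4))
plan([.565,-.2885,.026],91.2)"
```

```text
37.745133404433425
cur [ 0.5635 -0.288   0.139 ] yaw 91.01 -> [ 0.565 -0.288  0.026] 91.2 inc [-0.0015, -0.0006, 0.113] [0.0002, -0.0003, -0.0034] j7 2.05
```

View pics/l.png

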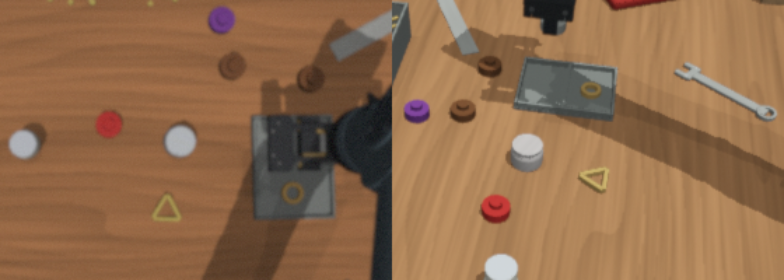

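The die has left the bench and hangs centred under the jaws (crop right (553,25)); everything else is unchanged. Lowering into the far compartment.

Emit:
arm_command --increments '[-0.001, 0, 0.04, 0, 0, 0, -0.001, 0, 0.075, 0, 0, 0, -0.001, 0, 0.1, 0, 0, 0, -0.001, 0, 0.112, 0, 0, 0, -0.001, 0, 0.112, 0, 0, 0, -0.001, 0, 0.112, 0, 0, 0, -0.001, 0, 0.112, 0, 0, 0]'

```text
time_s: 25.4
ee_pos: [0.5665, -0.2865, 0.0277]
tcp_rot: [-0.034, 3.14, -0.0]
force: [-0.1, -0.6, -1.7]
gripper_width: 0.434
grip_force: 35.0
```

```bash
python3 -c "
from h import *
plan([.565,-.2885,.0255],91.2)"
```

```text
cur [ 0.5665 -0.2865  0.0277] yaw 91.23 -> [ 0.565 -0.288  0.026] 91.2 inc [0.0015, -0.002, 0.0022] [-0.0003, 0.0015, 0.0004] j7 2.05
```

Emit:
arm_command --increments '[0, 0, 0.002, 0, 0, 0, 0, 0, 0.002, 0, 0, 0, 0, 0, 0.002, 0, 0, 0]'

```text
time_s: 25.7
ee_pos: [0.5655, -0.2869, 0.025]
tcp_rot: [-0.032, 3.141, -0.0]
force: [-0.5, -0.6, -2.0]
gripper_width: 0.431
grip_force: 35.0
```

Emit:
arm_command --increments '[0, 0, 0, 0, 0, 0, 0, 0, 0, 0, 0, 0, 0, 0, 0, 0, 0, 0, 0, 0, -0.03, 0, 0, 0, 0, 0, -0.07, 0, 0, 0, 0, 0, -0.11, 0, 0, 0, 0, 0, -0.15, 0, 0, 0, 0, 0, -0.15, 0, 0, 0]' --grip 0.056

```text
time_s: 26.5
ee_pos: [0.5688, -0.2887, 0.1811]
tcp_rot: [-0.032, 3.132, -0.007]
force: [1.1, -0.2, 1.0]
gripper_width: 0.637
grip_force: 0.0
```

Emit:
arm_command --increments '[0, -0.05, 0, 0, 0, 0, 0, -0.1, 0, 0, 0, 0, 0, -0.15, 0, 0, 0, 0, 0, -0.15, 0, 0, 0, 0, 0, -0.15, 0, 0, 0, 0]'

```text
time_s: 27.0
ee_pos: [0.5674, -0.4381, 0.1736]
tcp_rot: [0.028, -3.14, -0.001]
force: [0.3, 1.6, 0.1]
gripper_width: 0.635
grip_force: 0.0
```

```bash
python3 -c "
from h import *
im=optics.snapshot('top');im2=optics.snapshot('side')
cv2.imwrite('pics/m.png',np.hstack([im[100:300,80:460],im2[90:290,220:500]]))
cv2.imwrite('pics/m.png',np.vstack([cv2.resize(im[110:290,80:460],None,fx=2,fy=2)[:, :760],cv2.resize(im2[90:200,200:580],None,fx=2,fy=2)[:,:760] if im2.shape[1]>=580 else np.pad(cv2.resize(im2[90:200,200:560],None,fx=2,fy=2),((0,0),(0,40),(0,0)))]))"
```

```text
(no output)
```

View pics/m.png

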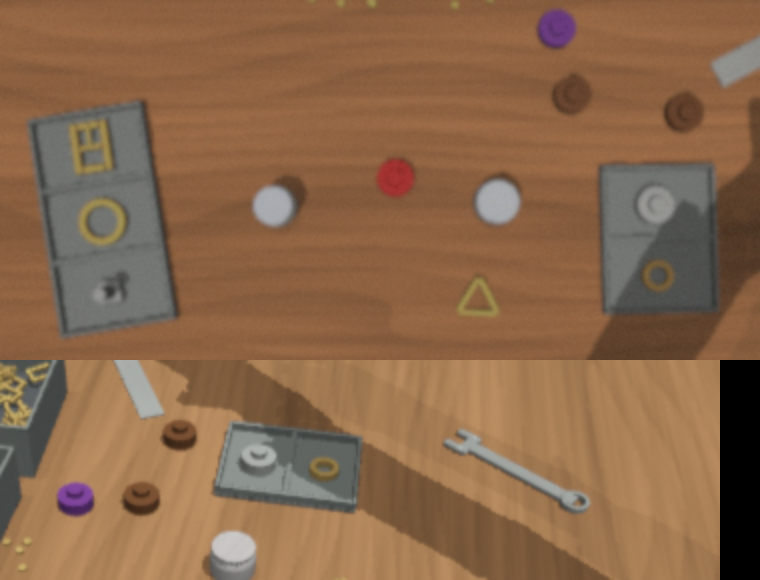

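All five pieces lie flat or stand in their own compartments, and the bystanders and look-alikes haven't moved. Handing in.

```bash
python3 -c "
from h import *
print(bot.sign_off())"
```

```text
the job is handed in; nothing more can be done
None
```

Both kits are made up and handed in at about 27 s: buckle, larger ring and punch in the long tray, smaller ring and grey die in the short tray, with bystanders and look-alikes untouched; I viewed 15 pictures, one over the limit of 14.

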